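# Lock out the grinder with its stop bar and keeper

## Task

Lock the grinder out before its wheel is changed: press the long stop bar all the way down into its box and, while you keep it down, slide the steel keeper fully home over the end of the bar, so that the bar stays trapped when you let go. Do not press the round start button on the other box.

Things in the scene. Friction and masses are not known exactly. Their poses are not given: they have to be found in the camera images.
- stop_bar_top (a point): Point on top of the stop bar: black, 24 mm wide (x), 88 mm long (y), standing out of a grey box 80 x 170 x 45 mm high. z up; y along the bar, toward the keeper's closing. Bar up: its top is 80 mm above the bench, flat from y -32 to +56 mm of this point. A steel step, 20 mm lower, is at its -y end. Closed fingers press at y -5 mm and, holding it down, slide along the top to +y and push the bail.
- stop_bar (a joint): Depth of the stop bar, m: 0 up, 0.018 at its stop, straight down into the box against a spring (4.5 N at first, 10 N at the stop). The keeper passes over the bar's step only while the bar is 0.012 or more down; with the keeper over it, the released bar rises to about 0.012 and is caught.
- keeper (a joint): Slide of the flat steel U round the bar, m, to the bar's +y: 0 open, 0.024 fully home at its end stop; 1.5 N friction, stays where left; blocked at 0.005 while the bar is up. Its bail, an arch of 8 mm rod 47 mm wide, bridges the bar: rod centre at y +24 mm of the bar's point when open, +48 mm when home, rod 6 to 14 mm above the bar's top when that is up.
- start_button (a joint): How far the round black start button (34 mm across) on the smaller, square grey box (80 x 80 mm, 45 mm high) is pressed, m: 0 up, 0.008 down, light spring. Leave it alone.

How it is judged:
On the way:
1. the stop bar is pressed down (value of joint stop_bar above 0.0125 m), for 0.1 s.
At the end, for the whole second after the job is handed in: The stop bar is held down by the keeper (at least 10 mm down) and the keeper is home (at least 15 mm of its 24 mm along), with nothing touching them (value of joint stop_bar above 0.01 m and value of joint keeper above 0.015 m).
It fails at once if the start button is pressed (more than 3 mm) (value of joint start_button above 0.003 m).
It also fails if it takes over 32 s, if anything falls off the work surface, if the arm or the gripper's body presses on something with over 40 N, if the wrist force passes 120 N, or if a joint passes its speed limit or range.

## Robot

A 6-joint arm with a two-finger parallel gripper is mounted at the origin on a cart in front of the work surface, level with it; the furniture and walls round the work are solid. World frame = base frame: x ahead of the robot, y to its left, z up, the work surface at z = 0. Lengths are in m, angles in rad, forces in N, time in s.
With the tool pointing down it reaches from about 0.275 to 0.75 m from the base axis. Payload 10.2 kg.
Tool frame: the origin (TCP) lies between the finger pads; the fingertips stand 22 mm ahead of it and the grasp point (between the pads) lies 3 mm ahead of it (robot.nose_length is the distance from the TCP to the fingertips, in m); z points along the fingers, y is the direction in which the jaws open and shut (so a half turn about z gives the same grasp; the last joint's range is limited). The gripper opens to 88 mm and grips with 3 to 60 N. Pads are 18 mm wide; open, the fingers measure 123 mm over their backs; the gripper's body (75 mm by 187 mm) begins 45 mm behind the grasp point.
Start: joints at [1.078, 0.313, 1.498, -0, 1.331, -0.223], TCP at [0.14, 0.506, 0.261] pointing down, gripper open.
Joint ranges: [-2.94, 2.94], [-0.97, 2.17], [0.19, 2.56], [-1.23, 4.37], [0.02, 3.11], [-2.88, 2.88]. Speed limits (rad/s): [2.39, 2.39, 3.01, 3.14, 3.14, 3.14].

## Interface

Orientations are given as a rotation vector (axis times angle).
In Python, from cell import robot, grab_frame, spotter gives the robot as it stands.
- The arm moves only by the tool move_arm, never from a script. Its arguments are lists of equal length, an entry for each row: "translation": the shift along the tool's x, y, z in m, a list of three; "rot": the turn, a rotation vector about the tool's x, y, z in rad, a list of three; "grip": the gripper's target within -1 to 1 (fully open at 1, half-way at 0, shut at -1). A call has 1 to 20 rows; each row shifts and turns the pose as measured when the row begins, along the tool's axes as they then stand; what a row does not reach is not made up. A row lasts 1/12 s, in which the tool goes at most 41.7 mm and 7.16 degrees, less where a joint would pass 70% of its speed; a pose out of reach is approached as far as the arm can. A call with a gripper value outside its range is refused whole. The fingers move at their own pace and stop on an object; "grip_force" is the grip in N (left out, the last holds). Time passes only in rows, so rows that do not move let the fingers close. It gives the time, the measured TCP pose, the force and the opening at its end, in the units of the state.
- robot.sense(): the state, without advancing time (a new reading comes with each control period).
- grab_frame(name): name is "side" or "top" or "wrist"; returns a dict with "pixels" (400x640x3 uint8, red, green, blue), "z_map" (400x640 float32, m along the optical axis (not along the pixel's ray), 0 where there is no reading), "vertical_fov" (degrees; the focal length in pixels is half the picture's height over the tangent of half this angle, whatever the lens; pixels are square), "cx", "cy" (the principal point, pixels), "k1" (the pictures are not rectified: a ray, as slopes to the right and down, at radius r is drawn at 1 + k1 r^2 times it, then the intrinsics apply), "cam_to_world" (4x4, takes a point from camera to world coordinates). Camera axes: x right, y down, z forward; pixel columns grow to the right and rows downward; lengths in m; the calibration is good to about 2 mm. A picture is of the moment at which its call begins.
- robot.hand_in(): hands the job in, once; it reports no verdict.
Trained networks look in a picture, given as the dict that the camera call returned (one of the last four; its "shot" number tells which), for a name from the list of things; names that differ only in an ending like _2 or _b are one class to them, and where a whole thing is asked for, a point or a joint stands for the part that bears it (a point fixed in the world has none). Each returns a list of dicts, best first, with "conf" (0 to 1); they miss things now and then, are a little off and sometimes report something else, mostly with a low value. They report only what shows in the picture. A call takes as long as a camera call.
- spotter.trace(picture, label): "region" (400x640 bool, what is visible of it) and "uv" ([column, row] in pixels, amid what is visible of it).
- spotter.pinpoint(picture, label): "uv" ([column, row] in pixels: a listed point, or the origin of a listed thing).
The state is a dict: "t": time; "joint_pos": joint angles; "qd": joint speeds; "joint_torque": joint torques, N m; "position": TCP position; "tcp_rot": TCP orientation; "ft_force": force on the tool from outside, world axes, zero at the start; "torque": the same for the moment, N m; "width": finger opening in m.
Only numpy, scipy, OpenCV 4.12 (cv2) and the standard library are available. Lean on these libraries where they do the work, as an engineer would, in place of code of your own. Each camera call takes 0.05 s, during which the arm holds its last target. There are 200 camera calls.

## Working session

There is one attempt and no reset: what is moved stays moved. The work goes in short steps, Python scripts to look and compute and a tool call to move; the robot and the scene stay as the last step left them, time stands still between calls to the robot, and variables do not carry over. Pictures are saved under pics/ and viewed, about 8 in all and at most 12, crops included, and the job is handed in when it is done.

Besides the shell and the picture viewer there is one more tool, called as a command line: name --argument value ..., lists and objects as JSON in quotes. move_arm: Moves the arm, as the interface text tells. Its arguments: {"type":"object","properties":{"translation":{"type":"array"},"rot":{"type":"array"},"grip":{"type":"array"},"grip_force":{"type":"number"}},"required":["translation","rot","grip"]}

```bash
mkdir -p pics; cat > h.py <<'E'
import numpy as np, cv2
from cell import robot, grab_frame, spotter
def K(f):
    fl=200/np.tan(np.radians(f["vertical_fov"])/2); return fl
def ray(f,uv):
    fl=K(f); d=np.array([(uv[0]-f["cx"])/fl,(uv[1]-f["cy"])/fl]); s=d.copy()
    for _ in range(20): s=d/(1+f["k1"]*(s@s))
    return np.array([s[0],s[1],1.])
def p_depth(f,uv,z=None):
    if z is None:
        u,v=int(round(uv[0])),int(round(uv[1])); w=f["z_map"][v-1:v+2,u-1:u+2]; z=np.median(w[w>0])
    T=np.array(f["cam_to_world"]); return T[:3,:3]@(ray(f,uv)*z)+T[:3,3]
def p_plane(f,uv,h):
    T=np.array(f["cam_to_world"]); d=T[:3,:3]@ray(f,uv); o=T[:3,3]; return o+d*(h-o[2])/d[2]
def save(f,n,crop=None,s=1):
    im=f["pixels"][:,:,::-1]
    if crop: a,b,c,d=crop; im=im[b:d,a:c]
    cv2.imwrite("pics/"+n,cv2.resize(im,None,fx=s,fy=s,interpolation=cv2.INTER_CUBIC))
def mask_pts(f,m):
    vs,us=np.nonzero(m&(f["z_map"]>0)); return np.array([p_depth(f,(u,v),f["z_map"][v,u]) for u,v in zip(us,vs)])
E
python3 - <<'E'
from h import *
s=robot.sense(); print(s["t"],s["position"],s["tcp_rot"],s["width"],robot.nose_length)
ims=[]
for n in ("top","side"):
    f=grab_frame(n); ims.append(f["pixels"])
    print(n,np.array(f["cam_to_world"])[:3,3])
    for l in ("stop_bar_top","stop_bar","keeper","start_button"):
        for d in spotter.pinpoint(f,l)[:2]: print(l,"pin",d["uv"],round(d["conf"],2),p_plane(f,d["uv"],.08).round(3), p_depth(f,d["uv"]).round(3))
        for d in spotter.trace(f,l)[:1]:
            if l=="stop_bar_top":continue
            P=mask_pts(f,d["region"]); print(l,"tr",d["uv"],round(d["conf"],2),len(P),np.median(P,0).round(3),np.percentile(P,[3,97],axis=0).round(3).tolist())
            if l in("stop_bar","keeper"):
                xy=P[:,:2]-P[:,:2].mean(0); w,V=np.linalg.eigh(xy.T@xy); print("  axis",V[:,1].round(3))
cv2.imwrite("pics/a.png",cv2.resize(np.vstack(ims)[:,:,::-1],(480,600)))
cv2.imwrite("pics/top.png",ims[0][:,:,::-1]);cv2.imwrite("pics/side.png",ims[1][:,:,::-1])
E
```

```text
0.0 [0.13983186 0.50580139 0.26015262] [-4.22422785e-01 -3.11260651e+00  1.94536462e-03] 0.08796960733321338 0.022
top [ 0.38812154 -0.01523082  0.92277212]Traceback (most recent call last):
  File "<stdin>", line 8, in <module>
ValueError: it knows: stop_bar_top
```

```bash
python3 - <<'E'
from h import *
for n in ("top","side"):
    f=grab_frame(n); save(f,n+".png")
    print(n,np.array(f["cam_to_world"])[:3,3])
    for d in spotter.pinpoint(f,"stop_bar_top")[:3]: print("pin",d["uv"],round(d["conf"],2),p_plane(f,d["uv"],.08).round(3), p_depth(f,d["uv"]).round(3))
    for l in ("stop_bar_top","stop_bar","keeper","start_button"):
        try: D=spotter.trace(f,l)
        except ValueError as e: print(e); continue
        for d in D[:2]:
            P=mask_pts(f,d["region"]); print(l,"tr",d["uv"],round(d["conf"],2),len(P))
            if len(P)>5:
                xy=P[:,:2]-P[:,:2].mean(0); w,V=np.linalg.eigh(xy.T@xy); print("  ",np.median(P,0).round(3),np.percentile(P,[3,97],axis=0).round(3).tolist(),"axis",V[:,1].round(3))
E
```

```text
top [ 0.38812154 -0.01523082  0.92277212]
stop_bar_top tr [395.6, 201.8] 0.93 540
   [ 0.437 -0.186  0.08 ] [[0.419, -0.238, 0.048], [0.458, -0.131, 0.083]] axis [-0.201  0.98 ]
stop_bar tr [404.4, 200.0] 0.81 498
   [ 0.437 -0.19   0.08 ] [[0.42, -0.238, 0.058], [0.458, -0.131, 0.083]] axis [-0.199  0.98 ]
keeper tr [407.0, 193.1] 0.88 607
   [ 0.446 -0.207  0.055] [[0.41, -0.256, 0.045], [0.475, -0.155, 0.095]] axis [-0.215  0.977]
start_button tr [229.1, 198.8] 0.46 196
   [0.449 0.199 0.069] [[0.435, 0.184, 0.058], [0.465, 0.218, 0.072]] axis [0.145 0.989]
side [ 0.12508816 -0.71392632  0.3987156 ]
stop_bar tr [351.3, 248.1] 0.59 991
   [ 0.431 -0.201  0.064] [[0.415, -0.241, 0.048], [0.459, -0.137, 0.08]] axis [-0.062  0.998]
keeper tr [352.9, 257.4] 0.83 695
   [ 0.43  -0.221  0.053] [[0.405, -0.261, 0.047], [0.479, -0.15, 0.093]] axis [-0.015  1.   ]
start_button tr [280.3, 184.1] 0.4 79
   [0.445 0.19  0.066] [[0.432, 0.182, 0.058], [0.461, 0.209, 0.069]] axis [-0.934  0.357]
```

View pics/top.png

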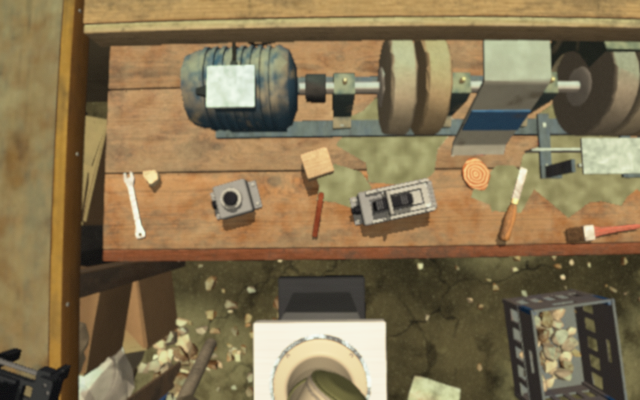

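View pics/side.png

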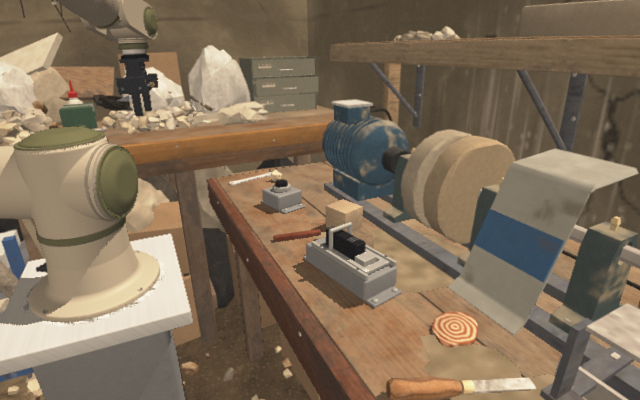

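The top view shows the stop box at about (395,203) and the start box at (233,200). The side view shows the bail at the far end (340,232) and the step at the near end. I'll zoom in on this.

```bash
python3 - <<'E'
from h import *
a=cv2.imread("pics/top.png")[170:235,340:450]; b=cv2.imread("pics/side.png")[215:310,295:405]
cv2.imwrite("pics/crop.png",np.vstack([cv2.resize(a,None,fx=4,fy=4,interpolation=2),cv2.resize(b,None,fx=3.4,fy=3.4,interpolation=2)[:, :374] if 0 else cv2.resize(b,(440,330))]))
f=grab_frame("top")
for d in spotter.pinpoint(f,"stop_bar_top"): print(d)
D=spotter.trace(f,"stop_bar")[0]["region"]; P=mask_pts(f,D)
P=P[(P[:,2]>.074)&(P[:,2]<.084)]
r=cv2.minAreaRect(P[:,:2].astype(np.float32)*1000); print("bar top rect",r,len(P))
# whole box: points near with z>.04
m=np.zeros((400,640),bool); m[165:240,335:450]=1; Q=mask_pts(f,m)
B=Q[(Q[:,2]>.038)&(Q[:,2]<.06)]; print("box",cv2.minAreaRect(B[:,:2].astype(np.float32)*1000),len(B))
C=Q[Q[:,2]>.085]; print("bail",cv2.minAreaRect(C[:,:2].astype(np.float32)*1000),len(C),np.median(C,0))
E
```

```text
{'uv': [396.3, 201.9], 'conf': 0.82}
bar top rect ((435.7522277832031, -173.83621215820312), (23.859508514404297, 88.3803939819336), 11.432374000549316) 362
box ((436.8700256347656, -179.75189208984375), (80.00130462646484, 184.2311248779297), 11.336647033691406) 1890
bail ((437.4332275390625, -166.8924560546875), (47.611080169677734, 41.399417877197266), 37.98109817504883) 89 [ 0.43355171 -0.160901    0.09398722]
```

View pics/crop.png

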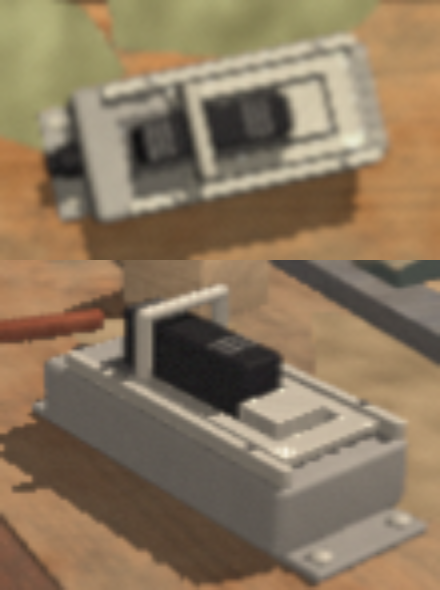

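move_arm --translation '[[-0.0237,-0.0296,0],[-0.0237,-0.0296,0],[-0.0237,-0.0296,0],[-0.0237,-0.0296,0],[-0.0237,-0.0296,0],[-0.0237,-0.0296,0],[-0.0237,-0.0296,0],[-0.0237,-0.0296,0],[-0.0237,-0.0296,0],[-0.0237,-0.0296,0],[-0.0237,-0.0296,0],[-0.0237,-0.0296,0],[-0.0237,-0.0296,0],[-0.0237,-0.0296,0],[-0.0237,-0.0296,0],[-0.0237,-0.0296,0],[-0.0237,-0.0296,0],[-0.0237,-0.0296,0],[-0.0237,-0.0296,0],[-0.0237,-0.0296,0]]' --rot '[[0,0,0],[0,0,0],[0,0,0],[0,0,0],[0,0,0],[0,0,0],[0,0,0],[0,0,0],[0,0,0],[0,0,0],[0,0,0],[0,0,0],[0,0,0],[0,0,0],[0,0,0],[0,0,0],[0,0,0],[0,0,0],[0,0,0],[0,0,0]]' --grip '[-1,-1,-1,-1,-1,-1,-1,-1,-1,-1,-1,-1,-1,-1,-1,-1,-1,-1,-1,-1]' --grip_force 30

```text
t: 2.57
position: [0.4476, -0.2197, 0.2628]
tcp_rot: [0.409, 3.103, 0.002]
ft_force: [0.3, 0.2, 0.1]
width: 0.0005
```

move_arm --translation '[[0,0,0],[0,0,0],[0,0,0],[0,0,0],[0,0,0],[0,0,0],[0,0,0],[0,0,0],[0,0,0],[0,0,0]]' --rot '[[0,0,0.11],[0,0,0.11],[0,0,0.11],[0,0,0.11],[0,0,0.11],[0,0,0.11],[0,0,0.11],[0,0,0.11],[0,0,0.11],[0,0,0.11]]' --grip '[-1,-1,-1,-1,-1,-1,-1,-1,-1,-1]'

```text
t: 3.4
position: [0.449, -0.2283, 0.2604]
tcp_rot: [2.042, 2.377, 0.011]
ft_force: [-0.3, 1.1, -0.2]
width: 0.0002
```

```bash
cat > w.py <<'E'
from h import *
from scipy.spatial.transform import Rotation as R
import sys
p0=np.array([.4382,-.1856,.08]); a=np.radians(11.4); u=np.array([-np.sin(a),np.cos(a),0]); v=np.array([np.cos(a),np.sin(a),0])
def st():
    s=robot.sense(); r=R.from_rotvec(s["tcp_rot"]).as_matrix(); d=s["position"]-p0
    print("t",round(s["t"],2),"pos",np.round(s["position"],4),"bar: y %.4f x %.4f tipz %.4f"%(d@u,d@v,s["position"][2]-.022),"F",np.round(s["ft_force"],1),"w",round(s["width"],4))
    for tgt in [p0-.005*u+[0,0,.022]]: print("to press start, tool:",np.round(r.T@(tgt-s["position"]),4))
    print("yaw err deg",np.degrees(np.arctan2(r[:,0]@v,r[:,0]@u)).round(2),"tilt",np.round(r[:,2],3))
E
python3 - <<'E'
from w import *
st()
f=grab_frame("wrist"); save(f,"w1.png")
for d in spotter.pinpoint(f,"stop_bar_top")[:1]: print(d["conf"],d["uv"],p_plane(f,d["uv"],.08),p_depth(f,d["uv"]))
for d in spotter.trace(f,"stop_bar")[:1]:
    P=mask_pts(f,d["region"]); P=P[(P[:,2]>.075)&(P[:,2]<.085)]; print(len(P)); 
    if len(P)>20: print(cv2.minAreaRect(P[:,:2].astype(np.float32)*1000),np.median(P,0))
E
```

```text
t 3.4 pos [ 0.449  -0.2283  0.2604] bar: y -0.0440 x 0.0022 tipz 0.2384 F [-0.3  1.1 -0.2] w 0.0002
to press start, tool: [ 0.039  -0.0056  0.1583]
yaw err deg 2.73 tilt [ 0.01  0.   -1.  ]
0.59 [316.3, 134.5] [ 0.4398193  -0.18485046  0.08      ] [ 0.43982443 -0.18490915  0.07925455]
2317
((435.3323059082031, -173.79086303710938), (23.988561630249023, 87.99638366699219), 11.395915985107422) [ 0.43524688 -0.17516482  0.07960007]
```

View pics/w1.png

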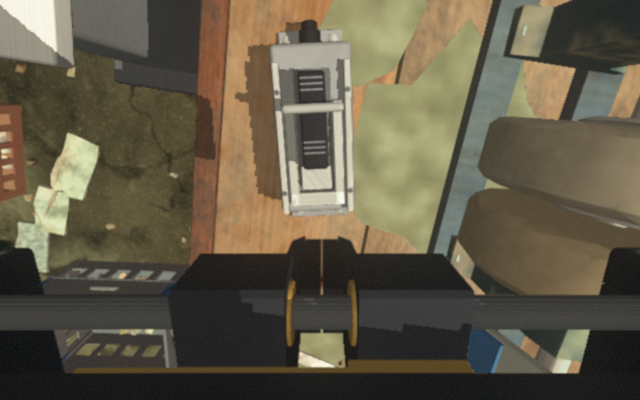

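The wrist view shows the box at (315,125), with the bail rod at (312,106) and clear bar top below it. The bar fit agrees with the top camera to within 0.5 mm.

move_arm --translation '[[0.015,-0.002,0],[0.015,-0.002,0],[0.007,-0.001,0.02],[0,0,0.035],[0,0,0.03],[0,0,0.02],[0,0,0.005],[0,0,0],[0,0,0]]' --rot '[[0,0,-0.024],[0,0,-0.02],[0,0,0],[0,0,0],[0,0,0],[0,0,0],[0,0,0],[0,0,0],[0,0,0]]' --grip '[-1,-1,-1,-1,-1,-1,-1,-1,-1]'

```text
t: 4.3
position: [0.4392, -0.192, 0.1488]
tcp_rot: [1.931, 2.461, 0.01]
ft_force: [0.2, -0.2, 0.7]
width: 0.0006
```

```bash
python3 -c "
from w import *
st()"
```

```text
t 4.3 pos [ 0.4392 -0.192   0.1488] bar: y -0.0065 x -0.0003 tipz 0.1268 F [ 0.2 -0.2  0.7] w 0.0006
to press start, tool: [ 0.0018 -0.0003  0.0468]
yaw err deg -2.36 tilt [ 0.015 -0.004 -1.   ]
```

move_arm --translation '[[0.001,0,0.015],[0,0,0.015],[0,0,0.01],[0,0,0.005],[0,0,0.005],[0,0,0.005],[0,0,0.004]]' --rot '[[0,0,0.02],[0,0,0.01],[0,0,0],[0,0,0],[0,0,0],[0,0,0],[0,0,0]]' --grip '[-1,-1,-1,-1,-1,-1,-1]'

```text
t: 4.88
position: [0.4436, -0.1942, 0.0955]
tcp_rot: [1.952, 2.427, 0.01]
ft_force: [-4.3, 2.6, 6.1]
width: 0.0005
```

```bash
python3 -c "
from w import *
st()"
```

```text
t 4.88 pos [ 0.4436 -0.1942  0.0955] bar: y -0.0095 x 0.0035 tipz 0.0735 F [-4.3  2.6  6.1] w 0.0005
to press start, tool: [ 0.0045 -0.0033 -0.0067]
yaw err deg -0.96 tilt [ 0.025 -0.012 -1.   ]
```

move_arm --translation '[[0.002,-0.002,0.003],[0.002,-0.002,0.004],[0.001,-0.001,0.004],[0,0,0.003]]' --rot '[[0.011,0.009,0.005],[0.009,0.007,0.005],[0,0,0],[0,0,0]]' --grip '[-1,-1,-1,-1]'

```text
t: 5.22
position: [0.4421, -0.1936, 0.0851]
tcp_rot: [1.97, 2.425, 0.003]
ft_force: [-6.7, 4.1, 9.0]
width: 0.0003
```

```bash
python3 -c "
from w import *
st()"
```

```text
t 5.22 pos [ 0.4421 -0.1936  0.0851] bar: y -0.0086 x 0.0022 tipz 0.0631 F [-6.7  4.1  9. ] w 0.0003
to press start, tool: [ 0.0034 -0.002  -0.017 ]
yaw err deg -0.41 tilt [ 0.014 -0.009 -1.   ]
```

move_arm --translation '[[0.006,-0.002,0.002],[0.006,-0.001,0.002],[0.006,-0.001,0.002]]' --rot '[[0.007,0.007,0.005],[0.004,0.004,0],[0,0,0]]' --grip '[-1,-1,-1]'

```text
t: 5.47
position: [0.4405, -0.1843, 0.0845]
tcp_rot: [1.969, 2.413, -0.005]
ft_force: [-0.3, -9.4, 12.0]
width: 0.0008
```

```bash
python3 -c "
from w import *
st()"
```

```text
t 5.47 pos [ 0.4405 -0.1843  0.0845] bar: y 0.0009 x 0.0025 tipz 0.0625 F [-0.3 -9.4 12. ] w 0.0008
to press start, tool: [-0.0063 -0.0023 -0.0174]
yaw err deg -0.18 tilt [ 0.019 -0.02  -1.   ]
```

move_arm --translation '[[0.007,-0.001,0.002],[0.007,-0.001,0.002],[0.007,-0.001,0.002],[0.007,0,0.002]]' --rot '[[0.005,0.01,0],[0.003,0.005,0],[0.003,0.005,0],[0,0,0]]' --grip '[-1,-1,-1,-1]'

```text
t: 5.8
position: [0.4403, -0.1678, 0.0845]
tcp_rot: [1.957, 2.404, -0.006]
ft_force: [-2.7, -11.5, 12.9]
width: 0.0004
```

```bash
python3 -c "
from w import *
st()"
```

```text
t 5.8 pos [ 0.4403 -0.1678  0.0845] bar: y 0.0170 x 0.0056 tipz 0.0625 F [ -2.7 -11.5  12.9] w 0.0004
to press start, tool: [-0.0226 -0.0053 -0.0169]
yaw err deg -0.3 tilt [ 0.03  -0.029 -0.999]
```

move_arm --translation '[[0.006,-0.004,0.002],[0.006,-0.004,0.002],[0.006,-0.003,0.002]]' --rot '[[0.02,0.03,0],[0.015,0.02,0],[0.01,0.01,0]]' --grip '[-1,-1,-1]'

```text
t: 6.05
position: [0.4342, -0.1597, 0.0849]
tcp_rot: [-1.981, -2.436, 0.0]
ft_force: [4.1, -7.7, 8.5]
width: 0.0003
```

```bash
python3 -c "
from w import *
st()"
```

```text
t 6.05 pos [ 0.4342 -0.1597  0.0849] bar: y 0.0262 x 0.0012 tipz 0.0629 F [ 4.1 -7.7  8.5] w 0.0003
to press start, tool: [-0.0312 -0.0015 -0.0172]
yaw err deg -0.36 tilt [-0.002  0.001 -1.   ]
```

move_arm --translation '[[0.006,-0.001,0.003],[0.006,-0.001,0.003],[0.006,-0.001,0.002],[0.005,-0.001,0.002]]' --rot '[[0.005,0.007,0],[0.005,0.01,0],[0.005,0.01,0],[0.005,0.01,0]]' --grip '[-1,-1,-1,-1]'

```text
t: 6.38
position: [0.4349, -0.1503, 0.0845]
tcp_rot: [-1.977, -2.439, -0.002]
ft_force: [-0.8, -9.7, 8.2]
width: 0.0003
```

```bash
python3 -c "
from w import *
st()
f=grab_frame('side'); save(f,'s2.png',(270,180,430,320),4)
f=grab_frame('top'); m=np.zeros((400,640),bool); m[165:240,335:450]=1
for d in spotter.trace(f,'keeper')[:1]:
  P=mask_pts(f,d['region'])-p0; C=P[(P[:,2]>.003)&(P[:,2]<.02)]; print(len(C),np.median(C@u) if len(C) else 0)
st()"
```

```text
t 6.38 pos [ 0.4349 -0.1503  0.0845] bar: y 0.0353 x 0.0038 tipz 0.0625 F [-0.8 -9.7  8.2] w 0.0003
to press start, tool: [-0.0402 -0.0042 -0.0176]
yaw err deg -0.53 tilt [-0.001  0.002 -1.   ]
t 6.53 pos [ 0.4349 -0.1502  0.0844] bar: y 0.0354 x 0.0038 tipz 0.0624 F [-0.1 -8.2 10.7] w 0.0004
to press start, tool: [-0.0403 -0.0042 -0.0178]
yaw err deg -0.53 tilt [-0.001  0.003 -1.   ]
```

View pics/s2.png

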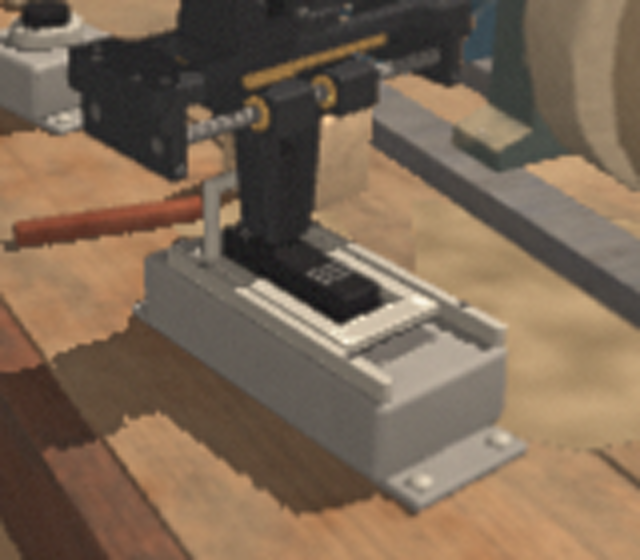

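The keeper plate now covers the step at about (385,320), and the bail is pushed along to about (213,215). I'll push once more to reach the end stop, then lift.

move_arm --translation '[[0.005,-0.001,0.002],[0.005,-0.001,0.002]]' --rot '[[0,0,0],[0,0,0]]' --grip '[-1,-1]'

```text
t: 6.7
position: [0.4351, -0.1491, 0.0845]
tcp_rot: [1.963, 2.428, -0.008]
ft_force: [-6.4, -29.6, 8.1]
width: 0.0004
```

```bash
python3 -c "
from w import *
st()"
```

```text
t 6.7 pos [ 0.4351 -0.1491  0.0845] bar: y 0.0364 x 0.0041 tipz 0.0625 F [ -6.4 -29.6   8.1] w 0.0004
to press start, tool: [-0.0417 -0.0045 -0.0168]
yaw err deg -0.68 tilt [ 0.012 -0.016 -1.   ]
```

The force has jumped to 30 N along the bar, so the keeper is at its end stop. Lifting now.

move_arm --translation '[[-0.003,0,0],[-0.002,0,-0.006],[0,0,-0.01],[0,0,-0.02],[0,0,-0.03],[0,0,-0.03],[-0.01,0,-0.03],[-0.02,0,-0.01],[-0.03,0,0],[-0.03,0,0],[-0.02,0,0],[0,0,0]]' --rot '[[0,0,0],[0,0,0],[0,0,0],[0,0,0],[0,0,0],[0,0,0],[0,0,0],[0,0,0],[0,0,0],[0,0,0],[0,0,0],[0,0,0]]' --grip '[-1,-1,-1,-1,-1,-1,-1,-1,-1,-1,-1,-1]'

```text
t: 7.7
position: [0.46, -0.2653, 0.2359]
tcp_rot: [1.948, 2.42, -0.009]
ft_force: [-0.3, -0.1, -0.0]
width: 0.0006
```

```bash
python3 -c "
from w import *
st()
f=grab_frame('side'); save(f,'s3.png',(270,180,430,320),4)
f=grab_frame('wrist')
for l in ('keeper','stop_bar'):
 for d in spotter.trace(f,l)[:1]:
  P=mask_pts(f,d['region'])-p0
  if l=='keeper': C=P[(P[:,2]>.002)]; print('bail y',len(C),np.median(C@u),np.median(C[:,2]))
  else:
    y=P@u; C=P[(y>-.02)&(y<.03)&(abs(P@v)<.008)]; print('bar top z',len(C),np.median(C[:,2])+.08)
"
```

```text
t 7.7 pos [ 0.46   -0.2653  0.2359] bar: y -0.0824 x 0.0057 tipz 0.2139 F [-0.3 -0.1 -0. ] w 0.0006
to press start, tool: [ 0.0816 -0.0067  0.1314]
yaw err deg -0.94 tilt [ 0.024 -0.026 -0.999]
bail y 951 0.04721523579341665 0.012838991390303825
bar top z 1199 0.06789998682905668
```

View pics/s3.png

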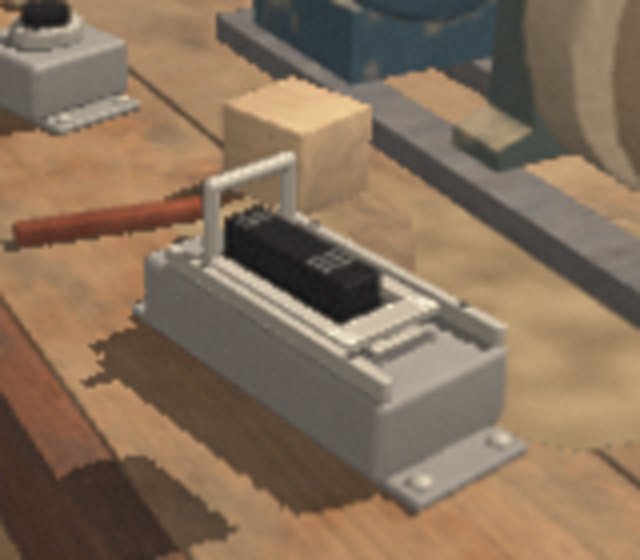

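The bail is at y +47 mm (home is +48) and the bar top is at 67.9 mm, which is 12 mm down. The bar is caught and nothing is touching it.

```bash
python3 -c "
from cell import robot
print(robot.hand_in())"
```

```text
the job is handed in; nothing more can be done
None
```

The grinder is locked out: the stop bar is held down by the keeper, and I handed the job in after about 8 s of robot time. I pressed the bar to its stop with closed fingers, held it down while sliding along it to push the bail home, then lifted clear.

- **Keeper:** the bail sits 47 mm along the bar from its reference point, against 48 mm when fully home. The push force jumped to about 30 N at the end stop.
- **Stop bar:** with the arm clear, its top is at 67.9 mm, so it is about 12 mm down and caught by the keeper. Wrist force was about 0 N.
- **Start button:** the arm never went near it.
- **What was off:** while sliding, the tool drifted up to about 6 mm sideways and tilted about 2°. I corrected both on the way, and none of the final checks failed or disagreed.

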